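# Set the flip tags of the curing stands right

### The arm

A 6-joint arm with a two-finger parallel gripper is mounted at the origin on a cart in front of the work surface, level with it; the furniture and walls round the work are solid. World frame = base frame: x ahead of the robot, y to its left, z up, the work surface at z = 0. Lengths are in m, angles in rad, forces in N, time in s.
With the tool pointing down it reaches from about 0.25 to 0.8 m from the base axis. Payload 3.9 kg.
Tool frame: the origin (TCP) lies at the very end of the fingers, on their centre line; the grasp point (between the pads) lies 19 mm behind it; x points along the fingers, y is the direction in which the jaws open and shut, and the axes are right-handed (so a half turn about x gives the same grasp; the last joint's range is limited). The gripper opens to 85 mm and grips with 20 to 120 N. Pads are 22 mm wide; open, the fingers measure 114 mm over their backs; the gripper's body (76 mm by 85 mm) begins 54 mm behind the grasp point. The pads swing forward as they close: fully open they stand 13 mm farther back than shut.
Start: joints at [-1.31, 0.26, -0.138, 1.173, 0, 1.571], TCP at [0.135, -0.507, 0.231] pointing down, gripper open.
Joint ranges: [-2.78, 2.78], [-0.83, 1.72], [-1.28, 1.37], [-1.9, 2.12], [-1.57, 1.48], [-3.14, 3.14]. Speed limits (rad/s): [2.57, 2.57, 3.14, 3.14, 3.14, 3.14].

### API

Orientations are given as a unit quaternion [w, x, y, z].
In Python, from station import manip gives the robot as it stands. The module is installed in compiled form; this text tells all that it offers.
- The arm moves only by the shell command python3 -m creep 'ROWS' [OPENING]. ROWS is JSON, a list of rows, each a list of 4 numbers: the shift along the tool's x, y, z in mm, then the turn about the tool's x in degrees. A call has 1 to 20 rows; each row is the pose to reach, as a shift and turn from the pose measured when the call began, along the tool's axes at that moment; what a row does not reach only later rows make up. A row lasts 1/12 s, in which the tool goes at most 41.7 mm and 7.16 degrees, less where a joint would pass 70% of its speed; a pose out of reach is approached as far as the arm can. A call with a gripper value outside its range is refused whole. OPENING is the finger opening in mm, from 0 to 85.4, set as the call begins (- or left out, the last holds). The fingers move at their own pace and stop on an object; the grip force is fixed at half the most. Time passes only in rows, so rows that repeat a pose let the fingers close. It gives the time, the measured TCP pose, the force and the opening at its end, in the units of the state.
- manip.read_state(): the state, without advancing time (a new reading comes with each control period).
- manip.get_image(name): name is "side" or "top" or "wrist"; returns a dict with "color" (480x640x3 uint8, red, green, blue), "z_map" (480x640 float32, m along the optical axis (not along the pixel's ray), 0 where there is no reading), "mtx" (3x3 intrinsics, pixels), "T" (4x4, takes a point from camera to world coordinates). Camera axes: x right, y up, looking along -z (the intrinsics and any distortion apply to the point x, -y, -z); pixel columns grow to the right and rows downward; lengths in m; the calibration is good to about 2 mm. A picture is of the moment at which its call begins.
- manip.sign_off(): hands the job in, once; it reports no verdict.
Trained networks look in a picture, given as the dict that the camera call returned (one of the last four; its "shot" number tells which), for a name from the list of things; names that differ only in an ending like _2 or _b are one class to them, and where a whole thing is asked for, a point or a joint stands for the part that bears it (a point fixed in the world has none). Each returns a list of dicts, best first, with "conf" (0 to 1); they miss things now and then, are a little off and sometimes report something else, mostly with a low value. They report only what shows in the picture. A call takes as long as a camera call. They do not tell look-alikes from the thing itself.
- manip.masks_of(name, picture): "pixels" (480x640 bool, what is visible of it) and "extent" ([left, top, right, bottom] in pixels, round what is visible of it).
- manip.landmark_of(name, picture): "position" ([row, column] in pixels: a listed point, or the origin of a listed thing).
The state is a dict: "t": time; "joints": joint angles; "qd": joint speeds; "joint_efforts": joint torques, N m; "position": TCP position; "tool_rot": TCP orientation; "ft_force": force on the tool from outside, world axes, zero at the start; "torque": the same for the moment, N m; "grip_width": finger opening in m.
Only numpy, scipy, OpenCV 4.12 (cv2) and the standard library are available. Lean on these libraries where they do the work, as an engineer would, in place of code of your own. Each camera call takes 0.05 s, during which the arm holds its last target.

### The job

Each of the three small wooden curing stands has a two-leaved flip tag: resting on the front side with its round leaf up it means the stand is free, resting on the back side with its square leaf up it means a piece is curing there. Two tags are wrong: push them gently over with the fingertips until they rest on their other side, so that the stand with a spool but a round leaf up shows its square leaf, and the empty stand with a square leaf up shows its round leaf. Grasp and lift nothing, do not pinch or force the tags, and leave the third tag, the spools and everything else where they are.

Things in the scene. Friction and masses are not known exactly. Their poses are not given: they have to be found in the camera images.
- hinge_a (a point): stand A, fixed wooden base; at the start a spool stands on its pad but its round leaf is up (wrong). This point: middle of the tag's hinge axis, 52 mm above the table. x points from hinge to the stand's back end, where the cork pad for a piece lies (pad centre 84 mm along x, 14 mm above the table); y is the hinge axis, z up
- hinge_b (a point): stand B, same make and axes; its pad is empty but its square leaf is up at the start (wrong). Each base is 72 mm wide, 12 mm thick, on 2 mm feet, and runs from 50 mm in front of the hinge (-x) to 110 mm behind it (+x). Two cheeks, 24 to 32 mm to either side of this point and 22 mm long along x, hold the axle and rise 2 mm above it
- hinge_c (a point): stand C, same make and axes; a spool stands on its pad and its square leaf is up (right, leave it)
- tag_a (a joint): hinge of stand A's tag, a paddle of two leaves. 0 = tipped to the front side (-x of the stand) with the round leaf up (free); 3.14 = turned right over to the back side (towards the pad) with the square leaf up (curing); stops at both. Starts at 0. About 40 g, turns almost freely; once past half-way (1.57) it falls to the other side by its own weight
- tag_b (a joint): the same for stand B, starts at 3.14. Each tag: two flat wooden leaves 4 mm thick, joined at the hinge in a V that opens away from it, 100 degrees apart. At either stop one leaf slants up, 50 degrees above level, the other slants down onto the base. Each leaf reaches 46 mm from the axis; the round one ends in a 40 mm disc, the square one is 40 mm wide
- tag_c (a joint): the same for stand C, starts at 3.14, to be left. The free edge of the leaf that is up is 30 mm out from the hinge axis and 35 mm above it (about 87 mm above the table). A tag turns over when that edge is pushed from its outer side over the axis and on to about 40 mm beyond it, fingertips 20 to 35 mm above the axis (between the leaves)
- spool_a: turned spool with a dark cured disc on top, 37 mm in diameter, 26 mm tall, loose, upright on the pad of stand A; origin at the centre of its underside, z up
- spool_c: turned spool with a dark cured disc on top, 37 mm in diameter, 26 mm tall, loose, upright on the pad of stand C; origin at the centre of its underside, z up
- tweezers_1: steel tweezers 123 x 13 x 10 mm lying between the stands; loose bystander, not part of the work; origin at the centre of its underside
- tweezers_2: black tweezers 124 x 14 x 10 mm lying between the stands; loose bystander, not part of the work; origin at the centre of its underside
- mix_cup_1: small open mixing cup, 41 mm wide, 28 mm tall, in front of the stands; loose bystander, not part of the work; origin at the centre of its underside
- mix_cup_3: small open mixing cup, 41 mm wide, 28 mm tall, in front of the stands; loose bystander, not part of the work; origin at the centre of its underside
- pigment_jar: small jar with a screw lid, 40 mm wide, 36 mm tall, in front of the stands; loose bystander, not part of the work; origin at the centre of its underside
Not all that is in view belongs to the job. What is shaped like the part that bears hinge_a but pink or red is not meant.

How it is judged:
At the end, for the whole second after the job is handed in: Tag A rests on the back side (joint above 3.0), tag B on the front side (below 0.14), tag C still on the back side (above 3.0), all at rest within 0.1 rad/s; both spools upright (0.1 rad), at rest and still on their pads (65 to 103 mm behind the hinge) (value of joint each of tag_a, tag_c above 3 rad and value of joint tag_b below 0.14 rad and velocity of joint tag_a between -0.1 and 0.1 rad/s and velocity of joint tag_b between -0.1 and 0.1 rad/s and velocity of joint tag_c between -0.1 and 0.1 rad/s and x of spool_a in the frame of hinge_a between 0.065 and 0.103 m and angle between each of spool_a, spool_c's own z axis and vertical below 0.1 rad and linear speed of each of spool_a, spool_c below 0.02 m/s and x of spool_c in the frame of hinge_c between 0.065 and 0.103 m); the robot touches nothing.
It fails at once if the tag that is already right is moved (value of joint tag_c below 2.8 rad).
It fails at once if a spool is shifted more than 15 mm, lifted or tipped (distance of any of spool_a, spool_c from where it was at the start of the episode above 0.015 m or angle between any of spool_a, spool_c's own z axis and vertical above 0.25 rad).
It fails at once if a tag is squeezed or forced (more than 20 N) instead of being pushed gently (contact force between the fingers and tag_a above 20 N or contact force between the fingers and tag_b above 20 N or contact force between the fingers and tag_c above 20 N).
It fails at once if a bystander is moved more than 25 mm or lifted (distance of any of tweezers_1, tweezers_2, mix_cup_1, mix_cup_3, pigment_jar from where it was at the start of the episode above 0.025 m).
It also fails if it takes over 51 s, if anything falls off the work surface, if the arm or the gripper's body presses on something with over 40 N, if the wrist force passes 120 N, or if a joint passes its speed limit or range.

## Working session

There is one attempt and no reset: what is moved stays moved. The work goes in short steps, Python scripts to look and compute and a shell command to move; the robot and the scene stay as the last step left them, time stands still between calls to the robot, and variables do not carry over. Pictures are saved under pics/ and viewed, and the job is handed in when it is done.

```bash
mkdir -p pics; ls; python3 - <<'E'
from station import manip
import cv2
print(manip.read_state())
for n in ["side","top"]:
    d=manip.get_image(n)
    cv2.imwrite(f"pics/{n}0.png",d["color"][:,:,::-1]); print(n,d["T"].round(3).tolist(),d["mtx"].tolist(),d.keys())
    for o in ["hinge_a","spool_a"]:
        print(o,[(r["position"],round(r["conf"],2)) for r in manip.landmark_of(o,d)])
        print(o,[(r["extent"],round(r["conf"],2)) for r in manip.masks_of(o,d)])
E
```

```text
pics
{'t': 0.0, 'joints': array([-1.31000477e+00,  2.60680367e-01, -1.39367995e-01,  1.17269452e+00,
        2.70400848e-05,  1.57079630e+00]), 'qd': array([ 8.78913511e-04, -2.04383768e-03,  7.30552314e-04,  1.76804802e-03,
       -4.27474362e-04, -7.00160065e-05]), 'joint_efforts': array([ 1.13721853e-03, -4.05676925e+01,  2.53923190e+01,  1.86838943e-02,
       -1.30825165e-04, -1.05482820e-05]), 'position': array([ 0.13520257, -0.50659106,  0.23046722]), 'tool_rot': array([-0.09125902, -0.70102347, -0.09262624,  0.70118348]), 'ft_force': array([-0.0415053 , -0.60958453,  0.52277305]), 'torque': array([0.03643942, 0.01085395, 0.06394335]), 'grip_width': 0.08551639925439378}
side [[-0.993, 0.062, -0.096, 0.357], [-0.114, -0.55, 0.827, 1.331], [-0.002, 0.833, 0.554, 0.865], [0.0, 0.0, 0.0, 1.0]] [[576.9822538147145, 0.0, 318.5398628775027], [0.0, 576.9822538147145, 237.50484560048287], [0.0, 0.0, 1.0]] dict_keys(['color', 'z_map', 'mtx', 'T', 'shot'])
hinge_a [([172.3, 320.9], 0.97), ([252.8, 281.1], 0.89), ([368.4, 269.3], 0.85), ([386.9, 378.2], 0.79), ([211.2, 280.9], 0.56)]
hing
[... 245 characters left out ...]
.54)]
spool_a [([245.6, 244.7, 256.8, 259.5], 0.71)]
top [[0.011, 0.995, -0.099, 0.336], [-1.0, 0.01, -0.013, 0.171], [-0.012, 0.099, 0.995, 1.752], [0.0, 0.0, 0.0, 1.0]] [[623.4928777132699, 0.0, 316.2261359376498], [0.0, 623.4928777132699, 235.46067583065425], [0.0, 0.0, 1.0]] dict_keys(['color', 'z_map', 'mtx', 'T', 'shot'])
hinge_a [([209.7, 317.6], 0.9), ([298.6, 166.0], 0.83), ([196.2, 384.2], 0.78), ([226.4, 474.1], 0.66), ([222.5, 179.4], 0.65)]
hinge_a [([454.7, 211.6, 484.4, 248.9], 0.96), ([371.9, 161.3, 402.1, 218.5], 0.84), ([307.1, 168.8, 338.5, 228.0], 0.65), ([156.1, 258.3, 196.2, 322.2], 0.64), ([168.2, 186.8, 206.8, 245.2], 0.57)]
spool_a [([181.9, 327.2], 0.67)]
spool_a []
```

View pics/side0.png

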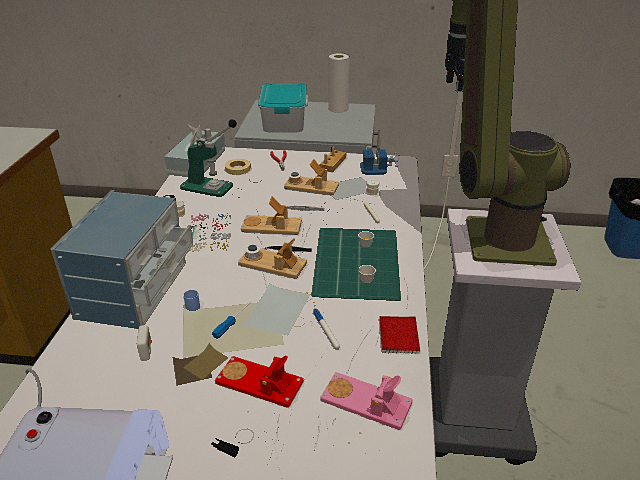

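View pics/top0.png

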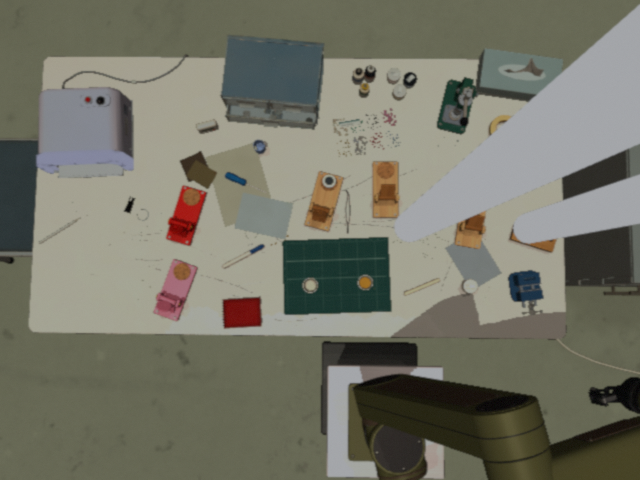

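```bash
cat > h.py <<'E'
import numpy as np, cv2
def pt(d,r,c,z=None):
    K=d["mtx"];T=d["T"]
    ray=np.array([(c-K[0,2])/K[0,0],-(r-K[1,2])/K[1,1],-1.0])
    if z is None:
        return T[:3,:3]@(ray*d["z_map"][int(round(r)),int(round(c))])+T[:3,3]
    w=T[:3,:3]@ray; s=(z-T[2,3])/w[2]; return T[:3,3]+s*w
def proj(d,p):
    q=np.linalg.inv(d["T"])@np.append(p,1); K=d["mtx"]
    return np.array([K[1,2]+K[1,1]*(-q[1])/(-q[2]),K[0,2]+K[0,0]*q[0]/(-q[2])])
E
python3 - <<'E'
from station import manip
from h import *
d=manip.get_image("side"); c=d["color"][140:285,220:400,::-1]
cv2.imwrite("pics/s1.png",cv2.resize(c,None,fx=4.4,fy=4,interpolation=cv2.INTER_CUBIC)[:600,:800])
for o in ["hinge_a"]:
  for r in manip.landmark_of(o,d):
    print("side",r["position"],round(r["conf"],2),pt(d,*r["position"],0.052).round(3))
e=manip.get_image("top"); c=e["color"][150:270,290:500,::-1]
cv2.imwrite("pics/t1.png",cv2.resize(c,None,fx=3.8,fy=3.8,interpolation=cv2.INTER_CUBIC))
for r in manip.landmark_of("hinge_a",e):
    print("top",r["position"],round(r["conf"],2),pt(e,*r["position"],0.052).round(3))
for rc in [(210,420),(150,500),(100,600),(220,560),(230,400)]: print(rc,pt(e,*rc).round(3))
E
```

```text
side [250.8, 283.4] 0.88 [0.577 0.185 0.052]
side [368.6, 270.4] 0.78 [0.537 0.573 0.052]
side [171.7, 318.8] 0.71 [ 0.539 -0.246  0.052]
side [386.8, 380.7] 0.67 [0.328 0.595 0.052]
side [209.6, 281.7] 0.63 [ 0.614 -0.009  0.052]
top [228.0, 473.3] 0.92 [ 0.53  -0.236  0.052]
top [297.9, 169.2] 0.86 [0.331 0.592 0.052]
top [199.2, 388.6] 0.79 [ 0.608 -0.005  0.052]
top [209.1, 318.9] 0.59 [0.578 0.187 0.052]
(210, 420) [0.391 0.112 1.371]
(150, 500) [0.386 0.113 1.546]
(100, 600) [0.379 0.112 1.62 ]
(220, 560) [0.39  0.012 1.331]
(230, 400) [0.39  0.111 1.261]
```

View pics/s1.png

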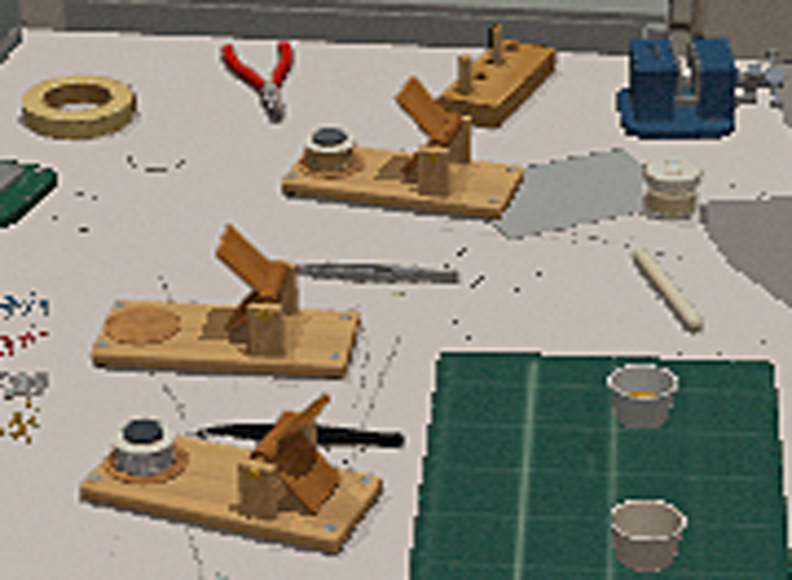

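View pics/t1.png

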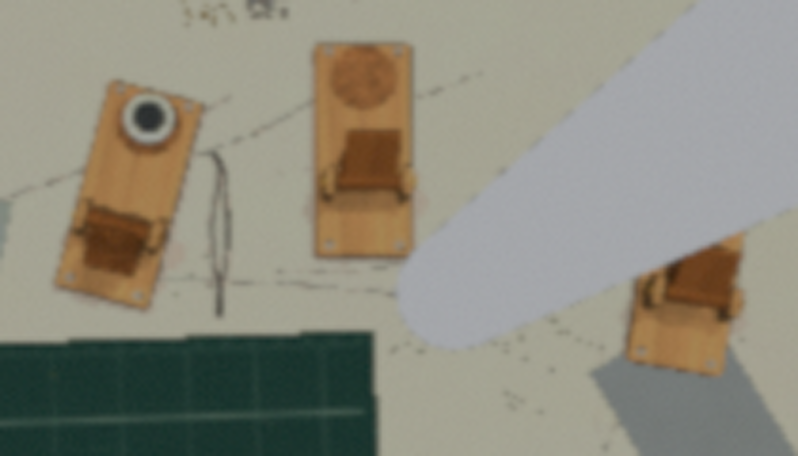

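```bash
python3 - <<'E'
from station import manip
from h import *
for n,hz in (("top",None),("side",None)):
  d=manip.get_image(n)
  hsv=cv2.cvtColor(d["color"],cv2.COLOR_RGB2HSV)
  m=((hsv[...,1]>85)&(hsv[...,0]>5)&(hsv[...,0]<25)).astype(np.uint8)
  k,lab,st,ce=cv2.connectedComponentsWithStats(m)
  for i in range(1,k):
    if st[i,4]<300: continue
    ys,xs=np.nonzero(lab==i)
    P=np.array([pt(d,a,b) for a,b in zip(ys,xs)])
    if not(0.4<P[:,0].mean()<0.8 and -0.35<P[:,1].mean()<0.3): continue
    L=P[(P[:,2]<0.024)&(P[:,2]>0.004)]
    r=cv2.minAreaRect((L[:,:2]*1000).astype(np.float32))
    print(n,st[i],len(L),r,cv2.boxPoints(r).round().tolist(), 'zmax',np.percentile(P[:,2],98),'zmed',np.median(L[:,2]))
    H=P[P[:,2]>0.075]; print('  high pts',len(H),H.mean(0).round(3) if len(H) else '')
  for r in manip.landmark_of("spool_a",d): print('spool',r["position"],round(r["conf"],2),pt(d,*r["position"],0.014).round(3))
  for r in manip.landmark_of("mix_cup_1",d)+manip.landmark_of("pigment_jar",d): print('cup',r["position"],round(r["conf"],2),pt(d,*r["position"],0.0).round(3))
E
```

```text
top [ 373  162   27   56 1389] 1056 ((642.3150024414062, 1.2890052795410156), (159.28895568847656, 69.11519622802734), 0.33896711468696594) [[562.0, 35.0], [563.0, -34.0], [722.0, -33.0], [722.0, 36.0]] zmax 0.08626899192346268 zmed 0.014094982436509529
  high pts 93 [0.624 0.007 0.155]
top [ 305  172   38   59 1231] 948 ((608.3988647460938, 174.75804138183594), (71.27976989746094, 159.281005859375), 75.59274291992188) [[522.0, 160.0], [677.0, 120.0], [694.0, 189.0], [540.0, 229.0]] zmax 0.08465383719991623 zmed 0.014281432690412155
  high pts 65 [0.53  0.185 0.287]
top [455 212  31  37 780] 465 ((533.5109252929688, -234.8179473876953), (71.69190216064453, 103.58160400390625), 80.55638122558594) [[477.0, -262.0], [579.0, -279.0], [590.0, -208.0], [488.0, -191.0]] zmax 0.08809691030691708 zmed 0.014033762384062065
  high pts 80 [ 0.537 -0.21   0.208]
spool [181.5, 329.3] 0.46 [0.663 0.159 0.014]
cup [278.3, 362.8] 0.65 [0.391 0.062 0.   ]
cup [284.4, 308.4] 0.51 [0.373 0.215 0.   ]
cup [284.7, 466.2] 0.49 [ 0.377 -0.226  0.   ]
side [ 284  146   62   49 1226] 783 ((546.0465698242188, 
[... 292 characters left out ...]
29.687896728515625), (159.62368774414062, 144.514404296875), 0.9309083223342896) [[562.0, 41.0], [564.0, -103.0], [724.0, -101.0], [722.0, 44.0]] zmax 0.08543948172104188 zmed 0.01568355182674641
  high pts 63 [0.613 0.109 0.145]
side [ 238  239   69   39 1259] 869 ((607.36474609375, 178.25033569335938), (79.45158386230469, 159.86050415039062), 77.17318725585938) [[521.0, 157.0], [676.0, 122.0], [694.0, 199.0], [538.0, 235.0]] zmax 0.08206036697888047 zmed 0.015606600814752514
  high pts 39 [0.512 0.458 0.264]
spool [253.0, 254.8] 0.75 [0.658 0.149 0.014]
spool [181.0, 296.5] 0.52 [ 0.609 -0.249  0.014]
cup [278.5, 366.1] 0.53 [0.37  0.206 0.   ]
cup [187.6, 372.2] 0.6 [ 0.373 -0.258  0.   ]
```

```bash
cat >> h.py <<'E'
from scipy.spatial.transform import Rotation as Ro
def tool(target,s,push=None):
    w,x,y,z=s["tool_rot"]; R=Ro.from_quat([x,y,z,w]).as_matrix()
    return (R.T@(np.array(target)-s["position"])*1000).round(1), R.round(3)
E
python3 - <<'E'
from station import manip
from h import *
s=manip.read_state()
print(tool([0.135,-0.507,0.231],s))
for yaw in (0,-14.4):
    v=[np.cos(np.radians(yaw)),np.sin(np.radians(yaw)),0]
    w,x,y,z=s["tool_rot"]; R=Ro.from_quat([x,y,z,w]).as_matrix()
    t=R.T@v; print(yaw,t.round(3), 'turn to make tool z align: ',np.degrees(np.arctan2(-t[1],t[2])), 'y align', np.degrees(np.arctan2(t[2],t[1])))
print(tool([0.6125+0.068,0.001,0.18],s)[0])
E
```

```text
(array([ 0.3, -0.3,  0.3]), array([[-0.   ,  0.258, -0.966],
       [-0.   , -0.966, -0.258],
       [-1.   ,  0.   ,  0.   ]]))
0 [-0.     0.258 -0.966] turn to make tool z align:  -165.06058189695585 y align -75.06058189695585
-14.4 [ 0.     0.49  -0.872] turn to make tool z align:  -150.66058190104695 y align -60.660581901046946
[  51.3 -350.5 -657.7]
```

```bash
python3 -m creep '[[5,-35,-35,1],[5,-50,-75,4],[5,-70,-115,8],[5,-90,-155,12],[10,-110,-195,15],[10,-130,-235,15],[15,-150,-270,15],[20,-170,-305,15],[25,-190,-345,15],[30,-210,-380,15],[30,-230,-420,15],[35,-245,-455,15],[35,-265,-490,15],[40,-285,-525,15],[45,-300,-560,15],[50,-320,-595,15],[50,-335,-630,15],[51,-350,-658,15],[51,-350,-658,15],[51,-350,-658,15]]' 0
python3 - <<'E'
from station import manip
from h import *
s=manip.read_state()
print(s["t"],s["position"],s["grip_width"],tool([0.6125+0.068,0.001,0.078],s))
d=manip.get_image("wrist"); cv2.imwrite("pics/w1.png",d["color"][:,:,::-1])
print([(r["position"],pt(d,*r["position"],.052).round(4)) for r in manip.landmark_of("hinge_b",d)])
d=manip.get_image("side"); c=d["color"][140:285,220:400,::-1]
cv2.imwrite("pics/s2.png",cv2.resize(c,None,fx=4.4,fy=4,interpolation=cv2.INTER_CUBIC))
E
```

```text
t: 2.77
position: [0.682, 0.0018, 0.1787]
tool_rot: [-0.001, -0.707, -0.001, 0.708]
ft_force: [-0.4, -0.0, -0.2]
grip_width: 0.0
2.7667 [0.68200334 0.00175464 0.17874755] 1.2100427064102832e-05 (array([100.7,   0.8,   1.4]), array([[-0.001,  0.003, -1.   ],
       [ 0.001, -1.   , -0.003],
       [-1.   , -0.001,  0.001]]))
[([336.4, 121.0], array([0.58  , 0.1825, 0.052 ])), ([382.6, 561.8], array([ 0.5303, -0.2361,  0.052 ])), ([238.4, 150.9], array([0.6745, 0.1419, 0.052 ]))]
```

View pics/w1.png

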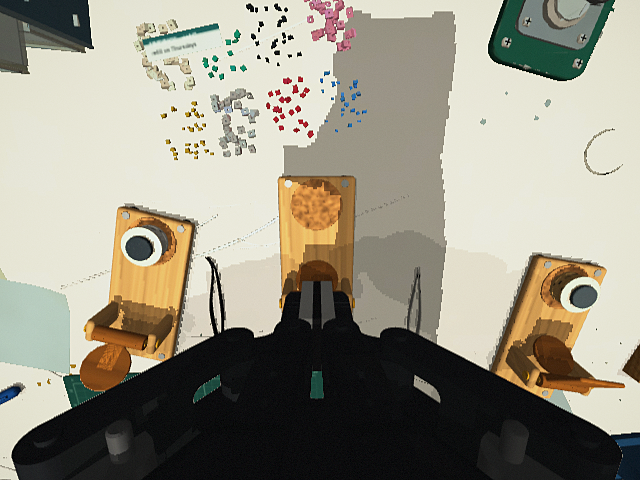

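View pics/s2.png

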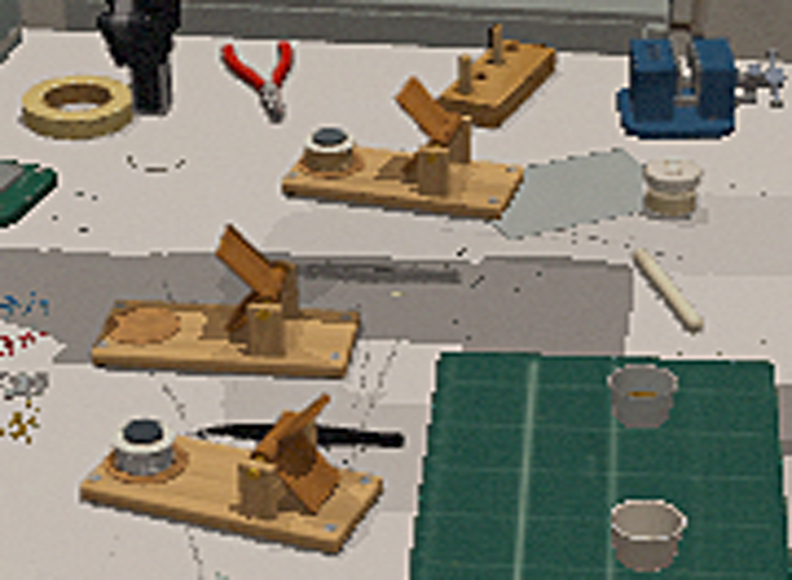

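```bash
python3 -m creep '[[25,0,0,0],[50,0,0,0],[75,0,0,0],[100,0,0,0],[100,0,0,0],[100,0,8,0],[100,0,14,0],[100,0,20,0],[100,0,25,0],[100,0,30,0],[100,0,35,0],[100,0,40,0],[100,0,45,0],[100,0,50,0],[100,0,55,0],[100,0,60,0],[100,0,65,0],[100,0,70,0],[100,0,75,0],[100,0,75,0]]' 0
python3 - <<'E'
from station import manip
from h import *
s=manip.read_state()
print(s["t"],s["position"],s["ft_force"],tool([0.6125-0.043,0.001,0.078],s)[0])
d=manip.get_image("side"); c=d["color"][140:285,220:400,::-1]
cv2.imwrite("pics/s3.png",cv2.resize(c,None,fx=4.4,fy=4,interpolation=cv2.INTER_CUBIC))
E
```

```text
t: 4.58
position: [0.6033, -0.0008, 0.0802]
tool_rot: [0.0, -0.706, 0.0, 0.708]
ft_force: [-0.3, 0.4, 0.1]
grip_width: -0.0003
4.5833 [ 0.60330302 -0.00083515  0.08023309] [-0.26978965  0.35255545  0.11675876] [ 2.3 -1.8 33.8]
```

View pics/s3.png

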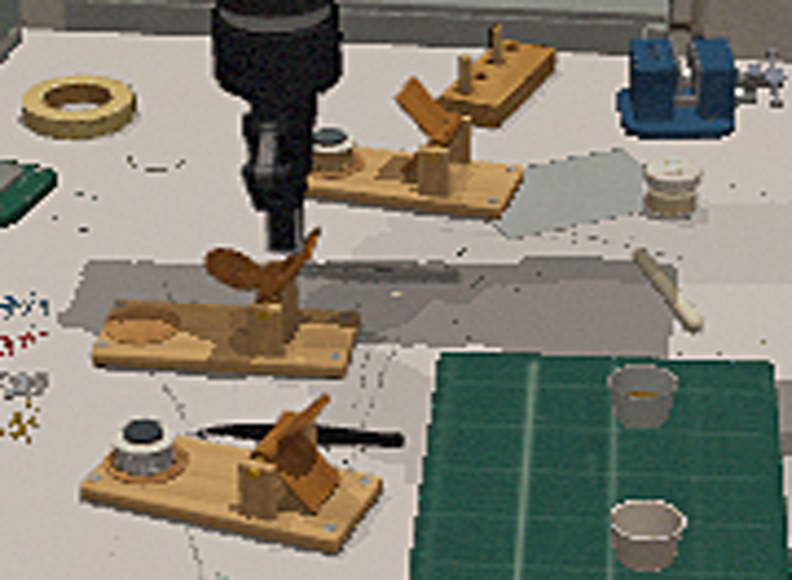

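The tag on B is turning as planned: at crop (265,270) the square leaf is pushed past the axis and the round leaf is coming up behind. I'll keep pushing.

```bash
python3 -m creep '[[0,0,6,0],[0,0,12,0],[0,0,18,0],[0,0,24,0],[0,0,30,0],[0,0,35,0],[0,0,39,0],[0,0,42,0],[0,0,42,0],[0,0,42,0],[-5,0,43,0],[-15,0,44,0],[-30,0,45,0],[-50,0,45,0],[-70,0,45,0],[-90,0,45,0],[-100,0,45,0],[-100,0,45,0]]' 0
python3 - <<'E'
from station import manip
from h import *
s=manip.read_state()
print(s["t"],s["position"],s["ft_force"])
u=np.array([np.cos(np.radians(-14.4)),np.sin(np.radians(-14.4)),0]); h=np.array([.579,.183,0])
print(tool(h-0.068*u+[0,0,0.178],s))
d=manip.get_image("side"); c=d["color"][140:285,220:400,::-1]
cv2.imwrite("pics/s4.png",cv2.resize(c,None,fx=4.4,fy=4,interpolation=cv2.INTER_CUBIC))
E
```

```text
t: 6.13
position: [0.5615, -0.0009, 0.1838]
tool_rot: [-0.0, 0.709, -0.0, -0.706]
ft_force: [1.5, 0.3, -0.5]
grip_width: -0.0
6.1333 [ 0.56149171 -0.00086105  0.18376755] [ 1.45386905  0.32687212 -0.47692091]
(array([   5.6, -200.7,   48.5]), array([[ 0.005, -0.001, -1.   ],
       [ 0.   , -1.   ,  0.001],
       [-1.   , -0.   , -0.005]]))
```

View pics/s4.png

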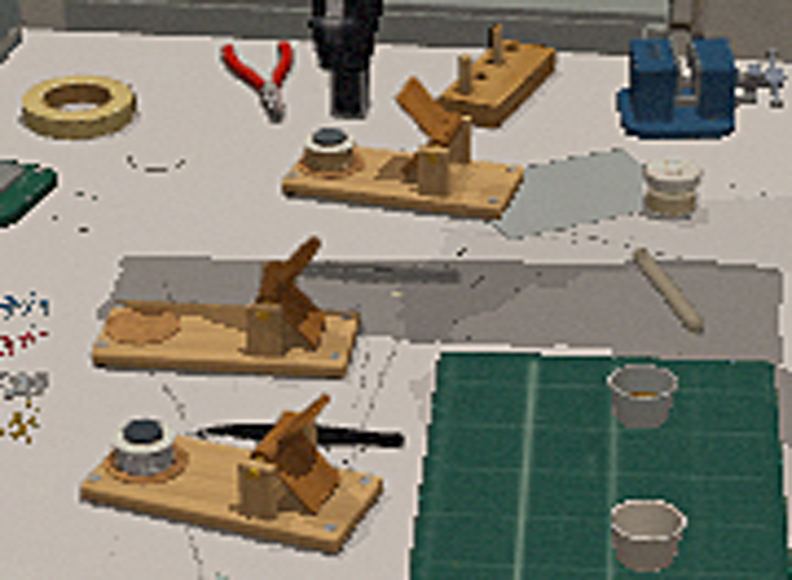

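B rests on its front side, with its round leaf at crop (300,265). Next is A's front.

```bash
python3 -m creep '[[3,-30,10,5],[5,-65,20,10],[6,-100,30,14.4],[6,-135,40,14.4],[6,-165,48,14.4],[6,-190,48,14.4],[6,-201,48,14.4],[6,-201,48,14.4],[6,-201,48,14.4]]' 0
python3 - <<'E'
from station import manip
from h import *
s=manip.read_state()
u=np.array([np.cos(np.radians(-14.4)),np.sin(np.radians(-14.4)),0]); h=np.array([.579,.183,0])
print(s["t"],tool(h-0.068*u+[0,0,0.079],s),tool(h+0.043*u+[0,0,0.079],s)[0])
E
```

```text
t: 6.93
position: [0.4829, -0.0824, 0.176]
tool_rot: [-0.081, 0.705, -0.055, -0.702]
ft_force: [-0.3, 0.3, 0.3]
grip_width: 0.0002
6.9333 (array([ 107.6, -279. ,   24.3]), array([[ 0.007, -0.191, -0.982],
       [ 0.037, -0.981,  0.191],
       [-0.999, -0.037,  0.   ]])) [ 107.3 -272.5  -86.5]
```

```bash
python3 - <<'E'
from station import manip
from h import *
s=manip.read_state(); print(s["joints"],s["qd"],s["ft_force"],s["torque"],s["joint_efforts"])
d=manip.get_image("side"); c=d["color"][20:300,180:560,::-1]
cv2.imwrite("pics/s5.png",cv2.resize(c,None,fx=2,fy=2,interpolation=cv2.INTER_CUBIC))
s=manip.read_state(); print(s["t"],s["position"],s["joints"],s["qd"])
E
```

```text
[-0.19344889  0.23200622 -0.32650262  1.01236784  0.03747039  3.14063021] [-0.02015812 -0.09044204 -0.11318694 -0.03739224 -0.00948688 -0.00045582] [-0.31884967  0.31236977  0.31135936] [-0.00270521 -0.03323067 -0.00264547] [-2.09889533e-01 -3.71858561e+01  2.42021585e+01  6.31979294e-02
  1.07924673e-01  1.10105173e-04]
6.9833 [ 0.48205005 -0.08215666  0.17610243] [-0.19327613  0.23118991 -0.32743113  1.01311711  0.03734596  3.14061512] [0.00978264 0.00857393 0.0187772  0.00199467 0.00299335 0.00199666]
```

View pics/s5.png

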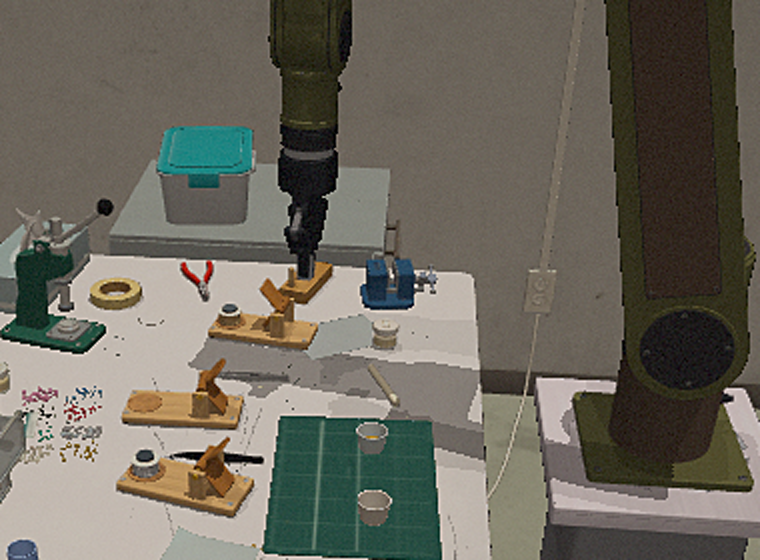

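Joint 6 has reached its range limit (3.14), which deflected that move. Nothing was touched. I'll make a half turn of the wrist the other way while shifting to A.

```bash
python3 -m creep '[[0,0,0,-7],[0,0,0,-14],[0,0,0,-21],[0,0,0,-28],[0,-10,0,-35],[0,-25,2,-42],[0,-45,4,-49],[1,-65,6,-56],[2,-85,8,-63],[3,-105,10,-70],[4,-125,12,-77],[5,-145,14,-84],[5,-165,16,-91],[6,-185,18,-98],[6,-205,20,-105],[7,-225,22,-112],[7,-245,24,-119],[8,-265,24,-126],[9,-283,24,-133],[9,-283,24,-140]]' 0
python3 - <<'E'
from station import manip
from h import *
s=manip.read_state()
u=np.array([np.cos(np.radians(-14.4)),np.sin(np.radians(-14.4)),0]); h=np.array([.579,.183,0])
w,x,y,z=s["tool_rot"];t=Ro.from_quat([x,y,z,w]).as_matrix().T@u
print(s["t"],s["joints"],tool(h-0.068*u+[0,0,0.178],s),'turn',np.degrees(np.arctan2(-t[1],t[2])))
E
```

```text
t: 8.65
position: [0.5135, 0.2044, 0.1776]
tool_rot: [0.636, 0.315, 0.643, -0.287]
ft_force: [-0.8, -0.2, -0.4]
grip_width: 0.0002
8.65 [ 0.35913714  0.3192826  -0.19777494  1.03282514  0.03408484  1.23940905] (array([-0.5, -3.2,  3.2]), array([[ 0.008,  0.771,  0.637],
       [ 0.039,  0.637, -0.77 ],
       [-0.999,  0.031, -0.025]])) turn -36.01819739654401
```

```bash
python3 -m creep '[[0,0,0,-7],[0,0,0,-14],[0,0,0,-21],[0,0,0,-28],[0,-2,2,-35],[0,-3,3,-36],[0,-3,3,-36],[0,-3,3,-36]]' 0
python3 - <<'E'
from station import manip
from h import *
s=manip.read_state()
u=np.array([np.cos(np.radians(-14.4)),np.sin(np.radians(-14.4)),0]); h=np.array([.579,.183,0])
print(s["t"],tool(h-0.068*u+[0,0,0.078],s),tool(h+0.045*u+[0,0,0.078],s)[0],tool(h+0.045*u+[0,0,0.18],s)[0])
d=manip.get_image("side"); c=d["color"][140:285,220:400,::-1]
cv2.imwrite("pics/s6.png",cv2.resize(c,None,fx=4.4,fy=4,interpolation=cv2.INTER_CUBIC))
E
```

```text
t: 9.32
position: [0.5131, 0.2006, 0.1774]
tool_rot: [0.702, 0.104, 0.7, -0.075]
ft_force: [-0.3, -0.4, 0.5]
grip_width: -0.0001
9.3167 (array([99.3, -4.7,  0.5]), array([[ 0.008,  0.251,  0.968],
       [ 0.039,  0.967, -0.251],
       [-0.999,  0.04 , -0.003]])) [ 99.1  -4.4 113.5] [ -2.9  -0.3 113.2]
```

View pics/s6.png

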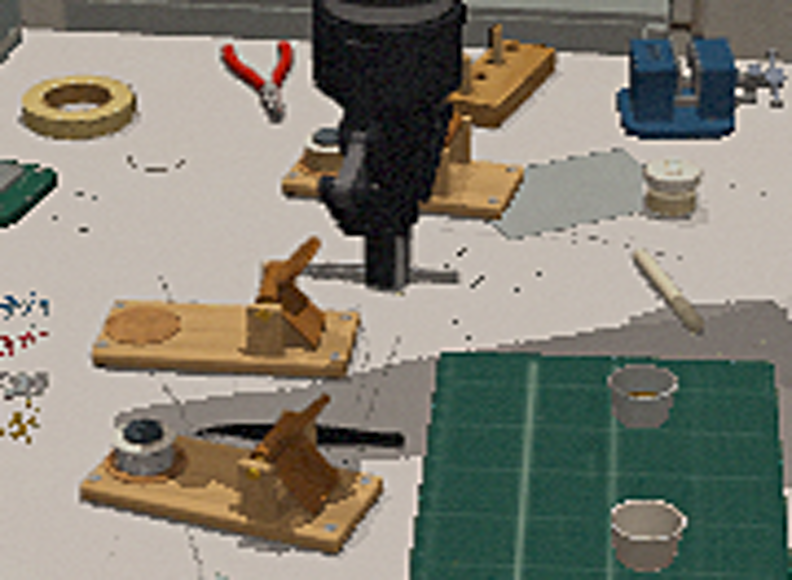

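```bash
python3 -m creep '[[25,-1,0,0],[50,-2,0,0],[75,-4,0,0],[99,-5,0,0],[99,-5,0,0],[99,-5,8,0],[99,-5,14,0],[99,-5,20,0],[99,-5,25,0],[99,-5,30,0],[99,-5,35,0],[99,-5,40,0],[99,-5,45,0],[99,-5,50,0],[99,-5,55,0],[99,-5,60,0],[99,-5,65,0],[99,-5,70,0],[99,-5,75,0],[99,-5,75,0]]' 0
python3 - <<'E'
from station import manip
from h import *
s=manip.read_state()
u=np.array([np.cos(np.radians(-14.4)),np.sin(np.radians(-14.4)),0]); h=np.array([.579,.183,0])
print(tool(h+0.044*u+[0,0,0.078],s)[0],tool(h+0.046*u+[0,0,0.18],s)[0])
d=manip.get_image("side"); c=d["color"][140:285,220:400,::-1]
cv2.imwrite("pics/s7.png",cv2.resize(c,None,fx=4.4,fy=4,interpolation=cv2.INTER_CUBIC))
E
```

```text
t: 11.03
position: [0.5866, 0.1807, 0.0782]
tool_rot: [0.703, 0.104, 0.7, -0.075]
ft_force: [-0.5, 0.3, 0.9]
grip_width: 0.0
[ 0.2  0.4 36.1] [-101.7    4.5   37.9]
```

View pics/s7.png

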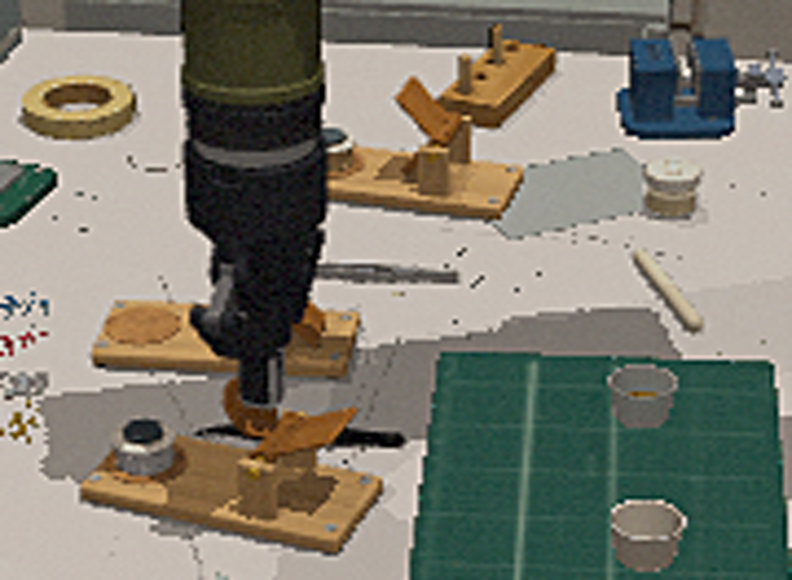

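The round leaf at crop (250,405) is being pushed past the axis and the square leaf at (300,435) is following. I'll finish the push and lift.

```bash
python3 -m creep '[[0,0,5,0],[0,0,10,0],[0,0,15,0],[0,0,20,0],[0,0,25,0],[0,0,30,0],[0,0,34,0],[0,0,36,0],[0,0,37,0],[0,0,37,0],[-5,0,38,0],[-15,1,38,0],[-30,1,38,0],[-50,2,38,0],[-75,3,38,0],[-100,4,38,0],[-125,5,38,0],[-135,5,38,0],[-135,5,38,0],[-135,5,38,0]]' 0
python3 - <<'E'
from station import manip
from h import *
s=manip.read_state(); print(s["joints"],s["ft_force"])
d=manip.get_image("side"); c=d["color"][140:285,220:400,::-1]
cv2.imwrite("pics/s8.png",cv2.resize(c,None,fx=4.4,fy=4,interpolation=cv2.INTER_CUBIC))
for r in manip.landmark_of("spool_a",d): print('spool',r["position"],round(r["conf"],2),pt(d,*r["position"],0.014).round(3))
E
```

```text
t: 12.75
position: [0.623, 0.1708, 0.2136]
tool_rot: [0.703, 0.104, 0.7, -0.075]
ft_force: [1.0, 0.8, 0.1]
grip_width: 0.0004
[0.24955823 0.46336797 0.12474941 1.21330766 0.03637511 0.50336067] [1.00022574 0.76905615 0.09851938]
spool [182.3, 296.3] 0.56 [ 0.608 -0.241  0.014]
spool [255.0, 256.2] 0.43 [0.653 0.158 0.014]
```

View pics/s8.png

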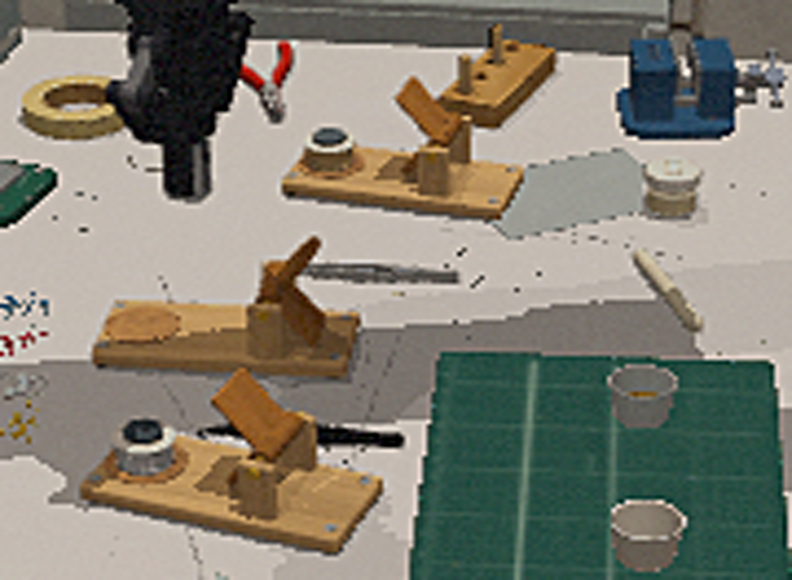

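A's square leaf is now up at crop (255,410), matching C's pose, and the spool hasn't moved. I'll check the leaf edges by depth before handing in.

```bash
python3 - <<'E'
from station import manip
from h import *
d=manip.get_image("side")
for n,h,y in (("A",[.579,.183],-14.4),("B",[.6125,.001],.5),("C",[.534,-.237],-9)):
    a=np.radians(y);u=np.array([np.cos(a),np.sin(a)]);v=np.array([-u[1],u[0]])
    P=np.array([pt(d,r,c) for r in range(150,280) for c in range(230,350)])
    q=P[:,:2]-h; l=np.c_[q@u,q@v,P[:,2]]
    l=l[(abs(l[:,0])<.06)&(abs(l[:,1])<.022)&(l[:,2]>.06)&(l[:,2]<.12)]
    t=l[l[:,2]>.078]; print(n,len(l),'zmax',np.percentile(l[:,2],98).round(3),'top edge local x',np.median(t[:,0]).round(3), np.degrees(np.arctan2(np.median(l[:,2])-.052,np.median(l[:,0]))).round(1))
E
```

```text
A 204 zmax 0.091 top edge local x 0.023 56.0
B 69 zmax 0.091 top edge local x -0.023 122.6
C 93 zmax 0.089 top edge local x 0.021 62.4
```

```bash
python3 -c "
from station import manip
print(manip.sign_off())"
```

```text
the job is handed in; nothing more can be done
None
```

I turned over both wrong tags with the closed fingertips and handed the job in at about 13 s of the 51 s. Tag B went from back to front, so its round leaf is up. Tag A went from front to back, so its square leaf is up.

**Last checks:**
- **Tags:** The side camera's depth puts the raised leaf tops at 0.089–0.091 m. They lie to the back for A and C and to the front for B, so all three look fully down on their stops. These are camera estimates, because the joint values can't be read.
- **Forces:** The wrist readings I took stayed within about 1.5 N. I read them only between moves, not throughout each push.
- **Spools and other items:** In the last side picture the spools, tweezers and cups look unmoved. The network's position for spool A shifted about 10 mm, but it was a low-confidence reading (0.43). The picture shows the spool upright and in place on its pad, so I take the shift as network noise.
- **Arm:** The gripper ended at 0.21 m above the table, touching nothing.

**What went wrong:** Joint 6 reached its range limit on the move to stand A, which sent the arm off course through free air. It touched nothing, and I turned the wrist the other way to continue. That left a tool tilt of about 2 degrees that I didn't remove, and it had no visible effect on the push.

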